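Pull the spray mask over a souvenir house and hold it

TASK

Slide the one souvenir house with the bare cream roof across the bench, without lifting or tipping it, until it stands wholly on the yellow disc in front of the blue spray jig. Then take the spring-return mask by its black post, pull it out until the red ticks beside its window are level with the red line on the bench, so that the window is over the house, and keep it there: finish while still holding the mask. The mask stays fully home until the house is in place, and the other things on the bench are not to be disturbed.

Things in the scene. Friction and masses are not known exactly. Their poses are not given: they have to be found in the camera images.
- house: the house to be masked: eight-sided ochre walls with brown windows, the only one with a bare cream roof. 62 mm across the corners, walls upright to 50 mm, then a pointed roof to 85 mm; 140 to 280 g. Origin: centre of its underside; z up. It stands on the bench and slides when pushed; which way it faces does not matter
- jig: the spray jig, fixed: blue box 210 mm deep, 140 mm wide, 150 mm tall, with a slot from 92 to 116 mm up in its front face. Origin: on the bench under the middle of the front face; x points from the front face into the box, so that the space before it is at -x; y to its left, z up
- mask: dark steel plate 90 mm wide, 6 mm thick, underside at 100 mm, sliding out of the slot along the jig's -x. Origin: centre of its 44 mm window, at the underside; axes as the jig's. A red tick on each side (y) of the window. Home: origin at the jig's front face, plate's front edge 54 mm out; travel 175 mm. A spring pulls it home, 3 N at home plus 4 N per 100 mm; let go, it slides back
- mask_handle (a point): middle of the black post with an orange band that stands upright on the front of the mask plate: 20 mm diameter, 50 mm tall, from 106 to 156 mm above the bench; this point is 131 mm above the bench, 42 mm in front (-x) of the window's centre. Sides and top are clear for the fingers; when home it is 42 mm in front of the jig's face
- spot: yellow disc, 92 mm diameter, painted flat on the bench straight before the jig, its centre 115 to 150 mm from the jig's front face, with a red line 4 mm wide painted through its centre to both sides (along y, from 48 to 90 mm out). Origin: disc centre on the bench; axes parallel to the jig's
- done_a: a finished souvenir house with a dark green roof (62 mm across, 85 mm tall), a bystander. Origin: centre of its underside
- done_b: a finished souvenir house with a dark green roof (62 mm across, 85 mm tall), a bystander. Origin: centre of its underside
- done_c: a finished souvenir house with a dark green roof (62 mm across, 85 mm tall), a bystander. Origin: centre of its underside
- jar_red: closed paint jar with a red cap, 48 mm diameter, 62 mm tall, beside the disc towards the jig, a bystander. Origin: centre of its underside
- jar_yellow: closed paint jar with a yellow cap, 48 mm diameter, 62 mm tall, beside the disc towards the jig, a bystander. Origin: centre of its underside
- tub: open blue tub, 90 mm diameter, 85 mm tall, at the right, a bystander. Origin: centre of its underside
- brush: a brush 190 mm long lying on the bench at the right, a bystander. Origin: its middle, on the bench

How it is judged (in metres and radians):
On the way, in this order (a step that is already met when the one before it is completed fails the run):
1. the bare-roofed house stands still and upright wholly on the yellow disc (within 15 mm of its centre) while the mask is still home (within 15 mm) (horizontal distance between house and spot below 0.015 m and angle between house's own z axis and vertical below 0.15 rad and height (world z) of house below 0.015 m and linear speed of house below 0.01 m/s and x of mask in the frame of jig above -0.015 m), for 0.2 s.
2. the mask is held by the fingers with its ticks level with the red line (within 8 mm), the house still on the disc (horizontal distance between house and spot below 0.015 m and angle between house's own z axis and vertical below 0.15 rad and height (world z) of house below 0.015 m and x of mask in the frame of spot between -0.008 and 0.008 m and contact force between the fingers and mask above 2 N and contact force between mask and house below 0.5 N and linear speed of mask below 0.01 m/s), for 0.3 s.
At the end, for the whole second after the job is handed in: The bare-roofed house stands upright and still on the bench within 15 mm of the disc's centre; the mask's window centre is within 8 mm of the red line, measured along the slide; the mask is still, the fingers press on it with more than 2 N and the house does not touch it (all of step 2 and linear speed of house below 0.01 m/s); the arm keeps its last pose, push and grip.
It fails at once if the house is lifted (over 20 mm) or tipped (over 0.5 rad) (height (world z) of house above 0.02 m or angle between house's own z axis and vertical above 0.5 rad).
It fails at once if the mask is pulled out (over 30 mm) while the house is not on the disc (x of mask in the frame of jig below -0.03 m and horizontal distance between house and spot above 0.02 m).
It fails at once if a bystander is moved by more than 20 mm (distance of any of done_a, done_b, done_c, jar_red, jar_yellow, tub, brush from where it was at the start of the episode above 0.02 m).
It also fails if it takes over 51 s, if anything falls off the work surface, if the arm or the gripper's body presses on something with over 40 N, if the wrist force passes 120 N, or if a joint passes its speed limit or range.

ROBOT

A 6-joint arm with a two-finger parallel gripper is mounted at the origin on the work surface. World frame = base frame: x ahead of the robot, y to its left, z up, the work surface at z = 0. Lengths are in mm, angles in rad, forces in N, time in s.
With the tool pointing down it reaches from about 350 to 925 mm from the base axis. Payload 6.4 kg.
Tool frame: the origin (TCP) lies midway between the tips of the shut fingers; the grasp point (between the pads) lies 19 mm behind it (manip.grip_depth is the distance from the TCP to the grasp point, in mm); z points along the fingers, y is the line along which they close (so a half turn about z gives the same grasp; the last joint's range is limited). The gripper opens to 85 mm and grips with 20 to 120 N. Pads are 22 mm wide; open, the fingers measure 114 mm over their backs; the gripper's body (76 mm by 85 mm) begins 54 mm behind the grasp point. The pads swing forward as they close: fully open they stand 13 mm farther back than shut.
Start: joints at [0.954, 0.245, 1.558, -0, 1.339, -0.174], TCP at [278.505, 587.324, 231.29] pointing down, gripper open.
Joint ranges: [-3.13, 3.13], [-1.02, 2.26], [0.13, 2.54], [-0.95, 4.09], [0.21, 2.88], [-2.74, 2.74]. Speed limits (rad/s): [2.57, 2.57, 3.14, 3.14, 3.14, 3.14].

INTERFACE

Orientations are given as a 3x3 rotation matrix whose columns are the frame's x, y, z axes.
In Python, from bench import manip gives the robot as it stands.
- The arm moves only by the tool arm_command, never from a script. Its argument "targets" is one flat list of numbers, 6 for each row, row after row: the shift along the tool's x, y, z normalised to -1 to 1, where 1 is 0.5 m, then the turn, a rotation vector about the tool's x, y, z normalised to -1 to 1, where 1 is pi rad. A call has 1 to 5 rows; each row is the pose to reach, as a shift and turn from the pose commanded when the call began, along the tool's axes at that moment, turning the shorter way round; what a row does not reach only later rows make up. A row lasts 1/10 s, in which the tool goes at most 50 mm and 8.59 degrees, less where a joint would pass 70% of its speed; a pose out of reach is approached as far as the arm can. A call with a number of a shift or a turn outside -1 to 1 is refused whole. A call with a gripper value outside its range is refused whole. "claw" is the closure, from 0 (fully open) to 1 (shut), set as the call begins (left out, the last holds). The fingers move at their own pace and stop on an object; the grip force is fixed at half the most. Time passes only in rows, so rows that repeat a pose let the fingers close. It gives the time, the measured TCP pose, the force, the opening and the grip force at its end, in the units of the state.
- manip.state(): the state, without advancing time (a new reading comes with each control period).
- manip.read_camera(name): name is "scene" or "top" or "wrist"; returns (picture, depth): 480x640x3 uint8, red, green, blue; 480x640 float32, mm along the optical axis (not along the pixel's ray), 0 where there is no reading.
- manip.camera_params(name): a dict with "mtx" (3x3 intrinsics, pixels), "eye" and "orientation" of the camera in the world; the wrist camera has in their place "hand_eye" (4x4, takes a point from camera to tool coordinates, whose origin is the TCP and whose axes are the flange's). Camera axes: x right, y down, z forward; pixel columns grow to the right and rows downward; lengths in mm; the calibration is good to about 2 mm. A picture is of the moment at which its call begins: read the wrist's pose just before it. camera_params takes no time and is no camera call.
- manip.close_job(): hands the job in; it is judged then, once.
The state is a dict: "time": time; "joint_positions": joint angles; "joint_vel": joint speeds; "joint_torque": joint torques, N m; "ee_pos": TCP position; "ee_rot": TCP orientation; "force": force on the tool from outside, world axes, zero at the start; "ft_torque": the same for the moment, N m; "gripper_width": finger opening in mm; "finger_force": force on a finger pad.
Only numpy, scipy, OpenCV 4.12 (cv2) and the standard library are available. Lean on these libraries where they do the work, as an engineer would, in place of code of your own. Each camera call takes 0.05 s, during which the arm holds its last target. There are 200 camera calls.

## Working session

There is one attempt and no reset: what is moved stays moved. The work goes in short steps, Python scripts to look and compute and a tool call to move; the robot and the scene stay as the last step left them, time stands still between calls to the robot, and variables do not carry over. Pictures are saved under pics/ and viewed, at most 10 in all, crops included, and the job is handed in when it is done.

Besides the shell and the picture viewer there is one more tool, called after "Call:" as name(argument=value, ...) on one line, values as JSON. arm_command: Moves the arm, as the interface text tells. Its arguments: {"type":"object","properties":{"targets":{"type":"array","items":{"type":"number"}},"claw":{"type":"number"}},"required":["targets"]}

```bash
mkdir -p pics; ls
python3 - <<'E'
from bench import manip
import cv2,numpy as np
for n in("top","scene"):
    p,d=manip.read_camera(n); cv2.imwrite(f"pics/{n}0.png",p[:,:,::-1]); np.save(f"{n}0.npy",d); np.save(f"{n}0p.npy",p)
    print(n,manip.camera_params(n))
s=manip.state();print(s['time'],s['ee_pos'],s['ee_rot'],s['gripper_width'],s['force'])
E
```

```text
pics
top {'mtx': array([[621.53198976,   0.        , 312.41650117],
       [  0.        , 621.53198976, 254.26857763],
       [  0.        ,   0.        ,   1.        ]]), 'eye': array([ 305.99127637,    4.60646049, 1340.37371117]), 'orientation': array([[-4.41630344e-02, -9.76966728e-01,  2.08771740e-01],
       [-9.99024034e-01,  4.30250950e-02, -9.99103838e-03],
       [ 7.78488098e-04, -2.09009221e-01, -9.77913360e-01]])}
scene {'mtx': array([[574.64403282,   0.        , 322.12525239],
       [  0.        , 574.64403282, 242.498396  ],
       [  0.        ,   0.        ,   1.        ]]), 'eye': array([1319.74787284, -591.70730807, 1092.9653926 ]), 'orientation': array([[ 0.61183651,  0.57483175, -0.5433457 ],
       [ 0.79083533, -0.43122677,  0.43430745],
       [ 0.0153485 , -0.69542212, -0.71843753]])}
0.1 [278.20129716 586.89939576 230.2709402 ] [[-9.03561385e-01  4.28457414e-01 -1.03321629e-03]
 [ 4.28458540e-01  9.03560309e-01 -1.43087588e-03]
 [ 3.20503849e-04 -1.73557453e-03 -9.99998443e-01]] 85.43777952069523 [0.68236547 0.79812187 0.01669832]
```

View pics/top0.png

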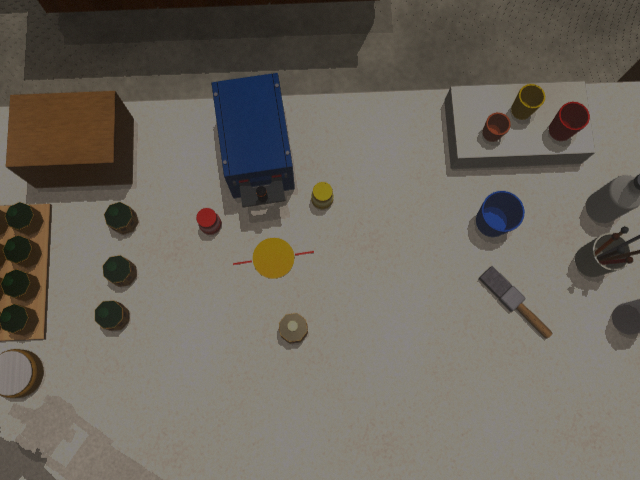

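View pics/scene0.png

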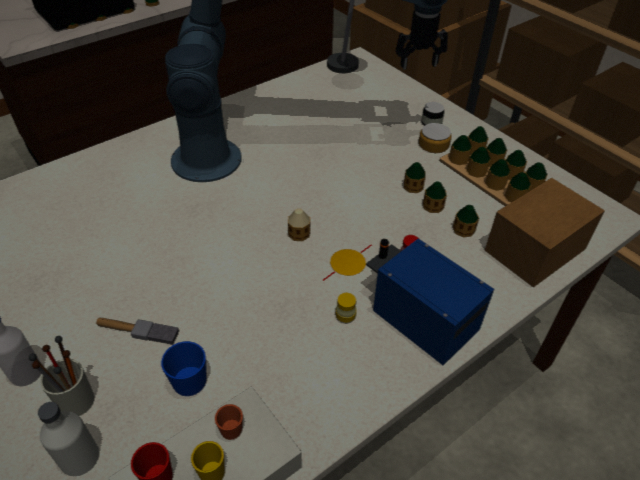

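The top view shows the bare house at about (293,328), the disc at (273,258), line ends at (234,264) and (314,252), the post top at (262,192), the red jar at (207,218) and the yellow jar at (322,193). The scene view agrees. Next I convert these to world positions.

```bash
cat > h.py <<'E'
import numpy as np,cv2
from bench import manip
def ray(cam,uv,z):
    c=manip.camera_params(cam) if isinstance(cam,str) else cam
    r=c["orientation"]@np.linalg.solve(c["mtx"],[*uv,1.]); e=np.array(c["eye"]); return e+r*(z-e[2])/r[2]
def pts(cam,d):
    c=manip.camera_params(cam); v,u=np.mgrid[:480,:640]
    r=np.linalg.solve(c["mtx"],np.stack([u.ravel(),v.ravel(),np.ones(u.size)]))*d.ravel()
    return ((c["orientation"]@r).T+c["eye"]).reshape(480,640,3)
E
python3 - <<'E'
from h import *
np.set_printoptions(precision=1,suppress=True)
p=np.load("top0p.npy");d=np.load("top0.npy");P=pts("top",d)
h=cv2.cvtColor(p,cv2.COLOR_RGB2HSV)
y=(h[...,0]>18)&(h[...,0]<32)&(h[...,1]>200)&(h[...,2]>120);y[:230]=0;y[290:]=0;y[:,:240]=0;y[:,310:]=0
v,u=np.nonzero(y);print("spot",len(u),u.mean(),v.mean(),ray("top",(u.mean(),v.mean()),0), np.ptp(u),np.ptp(v))
r=((h[...,0]<8)|(h[...,0]>172))&(h[...,1]>120);r[:245]=0;r[270:]=0;r[:,:230]=0;r[:,320:]=0
v,u=np.nonzero(r);W=np.array([ray("top",q,0) for q in zip(u,v)])[:,:2]
c=W.mean(0);_,_,V=np.linalg.svd(W-c);print("line",len(u),c,V[0],(W-c)@V[0]@np.array(0) if 0 else np.ptp((W-c)@V[0]))
for n,q,R in(("house",(293,328),22),("post",(262,192),12),("redjar",(207,218),20),("yjar",(322,193),20),("dc",(110,315),25)):
    S=P[q[1]-R:q[1]+R,q[0]-R:q[0]+R].reshape(-1,3);zt=np.percentile(S[:,2],99.7)
    print(n,"zmax",zt)
    for lo,hi in((zt-6,zt+5),(15,48),(50,85)):
        s=S[(S[:,2]>lo)&(S[:,2]<hi)]
        if len(s):print("  ",round(lo),len(s),s.mean(0),s.min(0),s.max(0))
# jig top
m=(P[...,2]>143)&(P[...,2]<160)&(h[...,0]>100)&(h[...,0]<130)&(h[...,1]>120);m[:,:200]=0;m[:,310:]=0;m[200:]=0
Q=P[m][:,:2].astype(np.float32);print("jig",cv2.minAreaRect(Q),cv2.boxPoints(cv2.minAreaRect(Q)))
big=cv2.resize(p[160:360,180:350],None,fx=3.5,fy=3,interpolation=cv2.INTER_CUBIC);cv2.imwrite("pics/crop1.png",np.clip(big[:,:,::-1]*1.6,0,255).astype(np.uint8))
E
```

```text
spot 1261 272.88501189532116 257.4203013481364 [588.9  78.2   0. ] 40 39
line 65 [588.9  76.8] [ 0.1 -1. ] 178.23593034874438
house zmax 89.77491072193705
   84 34 [427.7  38.4  85.6] [420.   29.4  84. ] [438.1  49.5  92.1]
   15 58 [414.5  35.4  36.8] [399.8   9.5  15.1] [458.5  68.   47.9]
   50 576 [428.1  38.8  65.7] [400.8   9.8  50. ] [457.9  67.3  84.9]
post zmax 1340.373711169816
   1334 5 [ 306.     4.6 1340.4] [ 306.     4.6 1340.4] [ 306.     4.6 1340.4]
   50 94 [735.2  95.5  69.3] [730.4  74.7  50.3] [739.  116.6  85. ]
redjar zmax 328.4223029547155
   15 145 [655.8 206.2  30.9] [645.  190.2  15.1] [682.8 237.7  47.9]
   50 329 [668.3 213.7  61.8] [646.9 192.8  50.4] [691.3 236.   70.7]
yjar zmax 328.9165416730692
   15 140 [701.3 -33.6  31.2] [692.2 -57.8  15.8] [725.1 -11.4  47.8]
   50 321 [715.4 -35.5  61.9] [694.5 -56.8  51.7] [737.9 -15.5  71.3]
dc zmax 87.36326031190897
   81 69 [471.4 419.1  83.5] [461.1 409.2  81.4] [483.3 431.7  88.6]
   15 161 [464.7 402.   33.7] [443.  390.6  15.5] [501.3 450.4  47.8]
   50 574 [471.  416.   65.7] [444.2 391.3  50. ] [500.7 448.6  84.9]
jig ((840.614013671875, 106.43250274658203), (212.44598388671875, 138.49496459960938), 6.374471664428711) [[727.4 163.5]
 [742.7  25.8]
 [953.9  49.4]
 [938.5 187. ]]
```

View pics/crop1.png

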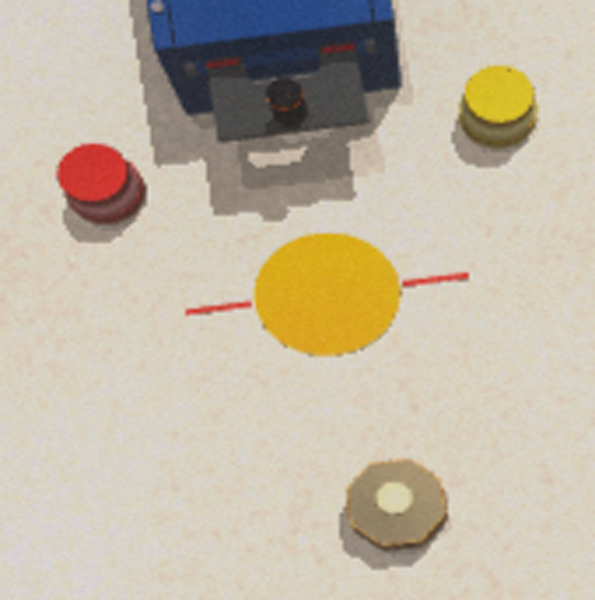

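Heights, sizes and distances agree: the disc is at (589,78), the house at (428,38.5), and the jig front at (735,95) with a yaw of 6.4°. The disc is 147 mm from the jig face. I'll clamp the house lightly between the fingers, slide it along the bench, then pull the post with the same orientation.

```bash
cat > go.py <<'E'
import sys
from h import *
from scipy.spatial.transform import Rotation as Ro
# go.py x y z : total shift/turn (normalised) from the measured pose to a down-pointing pose with tool y at 96.4 deg
s=manip.state();R=np.array(s["ee_rot"]);p=np.array(s["ee_pos"]);a=np.radians(96.4)
y=np.array([np.cos(a),np.sin(a),0]);z=np.array([0,0,-1.]);T=np.c_[np.cross(y,z),y,z]
d=np.array(list(map(float,sys.argv[1:4])))-p
print(s["time"],p.round(1),"dist",np.linalg.norm(d).round(1),"shift",(R.T@d/500).round(4),"turn",(Ro.from_matrix(R.T@T).as_rotvec()/np.pi).round(4),"w",s["gripper_width"],"F",np.round(s["force"],1),s["finger_force"])
E
python3 go.py 428 38.5 230; python3 go.py 353 313 230
```

```text
0.1 [278.2 586.9 230.3] dist 568.5 shift [-0.7406 -0.8627  0.0018] turn [-0.0005 -0.0003 -0.1765] w 85.43777952069523 F [0.7 0.8 0. ] 0.0
0.1 [278.2 586.9 230.3] dist 283.9 shift [-0.3699 -0.4309  0.0012] turn [-0.0005 -0.0003 -0.1765] w 85.43777952069523 F [0.7 0.8 0. ] 0.0
```

Call:
arm_command(targets=[-0.06,-0.07,0,0,0,-0.035,-0.12,-0.14,0,0,0,-0.07,-0.18,-0.21,0,0,0,-0.105,-0.24,-0.28,0,0,0,-0.14,-0.3,-0.35,0,0,0,-0.1765], claw=0)

```text
time: 0.6
ee_pos: [338.9, 363.1, 230.8]
ee_rot: [[-0.993, -0.117, -0.0], [-0.117, 0.993, -0.0], [0.0, -0.0, -1.0]]
force: [0.9, 0.5, -0.5]
gripper_width: 85.2
finger_force: 0.0
```

```bash
python3 go.py 428 38.5 230
```

```text
0.6 [338.9 363.1 230.8] dist 336.6 shift [-0.1013 -0.6655  0.0018] turn [-0.0001 -0.0002  0.0017] w 85.15714863815245 F [ 0.9  0.5 -0.5] 0.0
```

Call:
arm_command(targets=[-0.014,-0.09,0,0,0,0,-0.028,-0.18,0,0,0,0,-0.042,-0.27,0,0,0,0,-0.056,-0.36,0,0,0,0,-0.068,-0.45,0,0,0,0])

```text
time: 1.1
ee_pos: [397.8, 143.4, 231.1]
ee_rot: [[-0.994, -0.112, 0.0], [-0.112, 0.994, -0.0], [-0.0, -0.0, -1.0]]
force: [1.1, -0.6, 0.1]
gripper_width: 85.2
finger_force: 0.0
```

```bash
python3 go.py 428 38.5 200
```

```text
1.1 [397.8 143.4 231.1] dist 113.5 shift [-0.0366 -0.2152  0.0621] turn [-0.      0.      0.0001] w 85.17926197305577 F [ 1.1 -0.6  0.1] 0.0
```

Call:
arm_command(targets=[-0.012,-0.07,0.02,0,0,0,-0.024,-0.14,0.04,0,0,0,-0.0366,-0.2152,0.062,0,0,0,-0.0366,-0.2152,0.062,0,0,0,-0.0366,-0.2152,0.062,0,0,0])

```text
time: 1.6
ee_pos: [427.8, 39.9, 199.8]
ee_rot: [[-0.994, -0.11, -0.001], [-0.11, 0.994, 0.001], [0.001, 0.001, -1.0]]
force: [0.3, -0.3, 0.0]
gripper_width: 85.4
finger_force: 0.0
```

```bash
python3 go.py 428 38.5 24
python3 - <<'E'
from h import *
s=manip.state();p,d=manip.read_camera("wrist");c=manip.camera_params("wrist");print(c)
print(s["ee_pos"])
cv2.imwrite("pics/w1.png",p[:,:,::-1])
E
```

```text
1.6 [427.8  39.9 199.8] dist 175.8 shift [-0.0006 -0.0031  0.3516] turn [ 0.0002 -0.0004 -0.0006] w 85.43588031562344 F [ 0.3 -0.3  0. ] 0.0
{'mtx': array([[366.983461 ,   0.       , 324.0423385],
       [  0.       , 366.983461 , 231.4199568],
       [  0.       ,   0.       ,   1.       ]]), 'hand_eye': array([[-4.51625153e-04, -9.58358414e-01, -2.85567761e-01,
         7.38804571e+01],
       [ 9.99999757e-01, -2.81397027e-04, -6.37137170e-04,
         1.03473335e+00],
       [ 5.30247848e-04, -2.85567980e-01,  9.58358309e-01,
        -1.43253953e+02],
       [ 0.00000000e+00,  0.00000000e+00,  0.00000000e+00,
         1.00000000e+00]])}
[427.76454465  39.88105175 199.80087677]
```

View pics/w1.png

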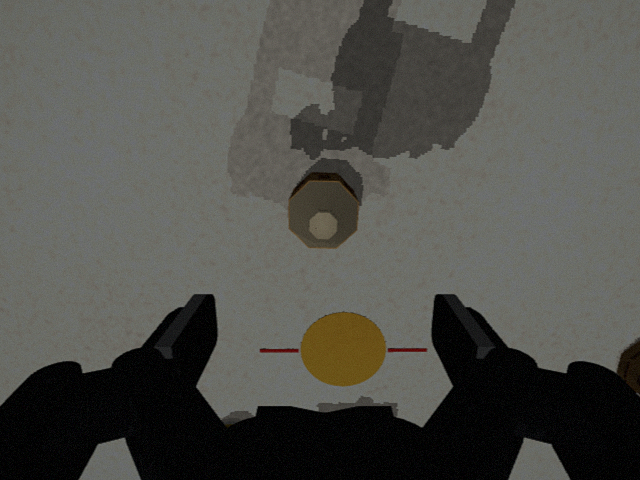

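The wrist view shows the house apex at (323,225), the disc at (343,348) and the line from (260,350) to (426,350). I'll cross-check these against the top camera.

```bash
cat >> h.py <<'E'
def wcam(s):
    c=manip.camera_params("wrist");H=np.array(c["hand_eye"]);R=np.array(s["ee_rot"])
    return dict(mtx=c["mtx"],eye=R@H[:3,3]+s["ee_pos"],orientation=R@H[:3,:3])
E
python3 - <<'E'
from h import *
c=wcam(manip.state());np.set_printoptions(precision=1,suppress=True)
for q,z in(((323,225),83),((343,348),0),((260,350.5),0),((426,350),0),((323.5,213),50)):print(q,ray(c,q,z))
E
```

```text
(323, 225) [426.6  40.6  83. ]
(343, 348) [584.   79.4   0. ]
(260, 350.5) [597.   -9.3   0. ]
(426, 350) [576.6 168.9   0. ]
(323.5, 213) [425.5  40.8  50. ]
```

Both cameras agree within a few mm. Descending around the house.

Call:
arm_command(targets=[0,0,0.07,0,0,0,0,0,0.14,0,0,0,0,0,0.21,0,0,0,0,0,0.28,0,0,0,0,0,0.35,0,0,0])

```text
time: 2.15
ee_pos: [428.3, 41.6, 24.6]
ee_rot: [[-0.993, -0.114, 0.002], [-0.114, 0.993, -0.0], [-0.002, -0.0, -1.0]]
force: [1.1, 0.2, -0.6]
gripper_width: 85.8
finger_force: 0.0
```

Call:
arm_command(targets=[0,0,0,0,0,0,0,0,0,0,0,0,0,0,0,0,0,0,0,0,0,0,0,0,0,0,0,0,0,0], claw=0.25)

```text
time: 2.65
ee_pos: [429.4, 40.1, 26.9]
ee_rot: [[-0.994, -0.112, 0.003], [-0.112, 0.994, -0.001], [-0.003, -0.001, -1.0]]
force: [0.3, -0.5, -0.8]
gripper_width: 64.3
finger_force: 0.0
```

Call:
arm_command(targets=[0,0,0,0,0,0,0,0,0,0,0,0,0,0,0,0,0,0,0,0,0,0,0,0,0,0,0,0,0,0], claw=0.4)

```text
time: 3.15
ee_pos: [429.4, 40.2, 27.2]
ee_rot: [[-0.994, -0.111, 0.002], [-0.111, 0.994, -0.0], [-0.002, -0.0, -1.0]]
force: [-3.5, 2.0, 11.2]
gripper_width: 60.2
finger_force: 63.2
```

```bash
python3 go.py 588 78.5 25
```

```text
3.15 [429.4  40.2  27.2] dist 163.2 shift [-0.3238  0.0409  0.005 ] turn [-0.0001  0.0006 -0.    ] w 60.24891785933433 F [-3.5  2.  11.2] 63.21523189544678
```

Gripped at 60 mm and still pressed down on the bench. Sliding it slowly.

Call:
arm_command(targets=[-0.02,0.0025,0,0,0,0,-0.045,0.0057,0,0,0,0,-0.07,0.0088,0,0,0,0,-0.095,0.012,0,0,0,0,-0.12,0.015,0,0,0,0])

```text
time: 3.65
ee_pos: [487.0, 54.0, 27.2]
ee_rot: [[-0.994, -0.112, -0.003], [-0.112, 0.994, -0.001], [0.003, -0.001, -1.0]]
force: [-10.7, -2.7, 17.6]
gripper_width: 60.3
finger_force: 64.3
```

```bash
python3 go.py 588 78.5 27
```

```text
3.65 [487.   54.   27.2] dist 103.9 shift [-2.061e-01  2.600e-02 -2.000e-04] turn [-0.0003 -0.0008  0.0002] w 60.259625302202416 F [-10.7  -2.7  17.6] 64.27684664726257
```

Call:
arm_command(targets=[-0.02,0.0025,0,0,0,0,-0.045,0.0057,0,0,0,0,-0.07,0.0088,0,0,0,0,-0.095,0.012,0,0,0,0,-0.12,0.015,0,0,0,0])

```text
time: 4.15
ee_pos: [546.0, 68.2, 27.2]
ee_rot: [[-0.994, -0.112, -0.002], [-0.112, 0.994, -0.001], [0.002, -0.001, -1.0]]
force: [-7.8, -2.9, 13.3]
gripper_width: 60.1
finger_force: 64.0
```

```bash
python3 go.py 588 78.5 27
```

```text
4.15 [546.   68.2  27.2] dist 43.2 shift [-0.0857  0.0111  0.0003] turn [-0.0002 -0.0006  0.0001] w 60.10258158201687 F [-7.8 -2.9 13.3] 63.965667486190796
```

Call:
arm_command(targets=[-0.025,0.0032,0,0,0,0,-0.05,0.0064,0,0,0,0,-0.07,0.009,0,0,0,0,-0.083,0.0107,0,0,0,0,-0.083,0.0107,0,0,0,0])

```text
time: 4.65
ee_pos: [588.1, 78.3, 27.3]
ee_rot: [[-0.994, -0.111, 0.003], [-0.111, 0.994, -0.0], [-0.003, -0.001, -1.0]]
force: [-0.3, -1.1, 5.2]
gripper_width: 59.8
finger_force: 65.6
```

```bash
python3 go.py 588 78.5 27;python3 - <<'E'
from h import *
s=manip.state();np.set_printoptions(precision=1,suppress=True)
for n in("top","wrist"):
    p,d=manip.read_camera(n);q=p[200:320,210:340] if n=="top" else p
    if n=="top": q=cv2.resize(q,None,fx=5,fy=4.8,interpolation=cv2.INTER_CUBIC)
    cv2.imwrite(f"pics/{n}2.png",np.clip(q[:,:,::-1]*1.5,0,255).astype(np.uint8))
E
```

```text
4.65 [588.1  78.3  27.3] dist 0.3 shift [0.0002 0.0004 0.0005] turn [-0.0002  0.0009 -0.    ] w 59.794440952024125 F [-0.3 -1.1  5.2] 65.58023929595947
```

View pics/wrist2.png

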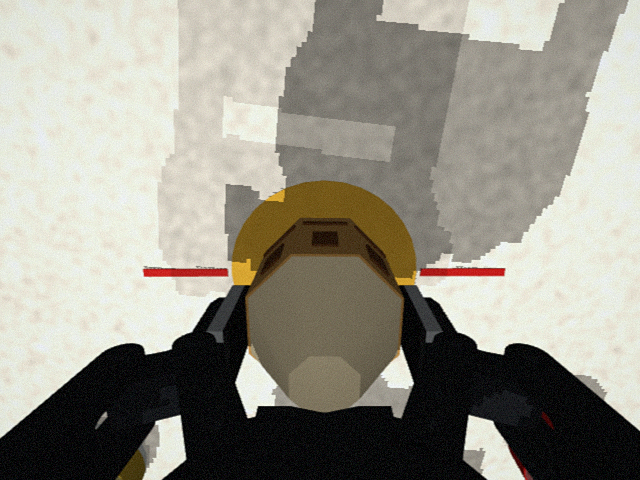

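The house is on the disc between the fingers. The line is at row 272 (cols 143–505), the cap centre is about (324,384), and the eave runs from (247,295) to (403,300).

Run:
```python
from h import *
c=wcam(manip.state());np.set_printoptions(precision=1,suppress=True)
for q,z in(((143,272),0),((505,271.5),0),((324,384),84),((247,302),50),((403,302),50),((324,181),0),((324,254),50)):print(q,ray(c,q,z))
```

```text
(143, 272) [596.4 -11.2   0. ]
(505, 271.5) [575.9 169.1   0. ]
(324, 384) [584.4  78.9  84. ]
(247, 302) [579.9  50.2  50. ]
(403, 302) [573.6 106.5  50. ]
(324, 181) [540.8  73.9   0. ]
(324, 254) [558.4  75.9  50. ]
```

View pics/top2.png

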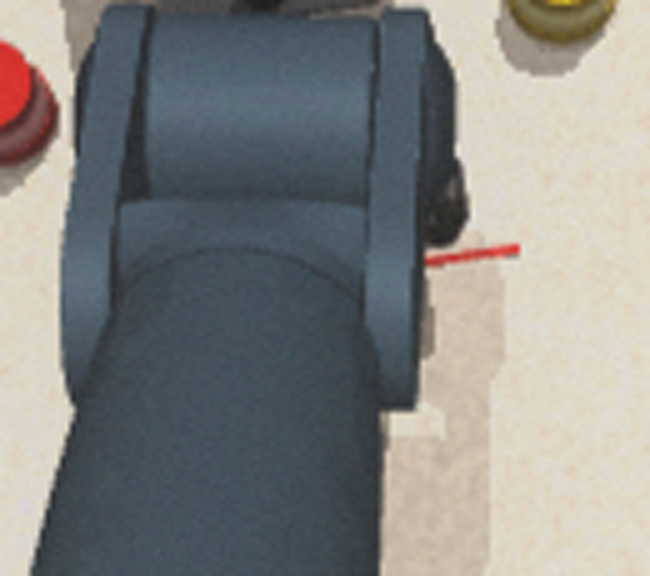

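The top view is blocked by the arm. The wrist view puts the house within 3 mm of the disc centre, so I release and go straight up.

Call:
arm_command(targets=[0,0,0,0,0,0,0,0,0,0,0,0,0,0,0,0,0,0,0,0,0,0,0,0,0,0,0,0,0,0], claw=0)

```text
time: 5.25
ee_pos: [586.1, 78.5, 25.1]
ee_rot: [[-0.994, -0.111, -0.001], [-0.111, 0.994, 0.0], [0.0, 0.0, -1.0]]
force: [0.7, 0.4, -0.0]
gripper_width: 85.6
finger_force: 0.0
```

Call:
arm_command(targets=[0,0,-0.02,0,0,0,0,0,-0.08,0,0,0,0,0,-0.16,0,0,0,0,0,-0.24,0,0,0,0,0,-0.32,0,0,0])

```text
time: 5.75
ee_pos: [586.2, 78.5, 187.7]
ee_rot: [[-0.994, -0.112, 0.001], [-0.112, 0.994, -0.0], [-0.001, -0.0, -1.0]]
force: [1.1, 0.1, -0.1]
gripper_width: 85.5
finger_force: 0.0
```

Call:
arm_command(targets=[0.03,0,-0.06,0,0,0,0.09,0,-0.08,0,0,0,0.12,0,-0.08,0,0,0,0.12,0,-0.08,0,0,0])

```text
time: 6.15
ee_pos: [525.7, 71.8, 226.5]
ee_rot: [[-0.994, -0.111, 0.002], [-0.111, 0.994, -0.0], [-0.002, -0.0, -1.0]]
force: [-0.1, -0.5, -0.4]
gripper_width: 85.6
finger_force: 0.0
```

```bash
python3 go.py 693.3 90 220;python3 - <<'E'
from h import *
p,d=manip.read_camera("wrist");cv2.imwrite("pics/w3.png",np.clip(p[:,:,::-1]*1.5,0,255).astype(np.uint8))
E
```

```text
6.15 [525.7  71.8 226.5] dist 168.7 shift [-0.3371 -0.0013  0.0136] turn [-0.0001  0.0005  0.    ] w 85.61234985823323 F [-0.1 -0.5 -0.4] 0.0
```

View pics/w3.png

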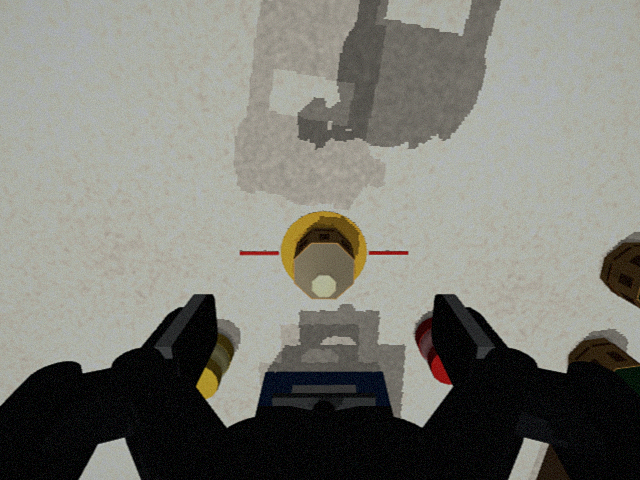

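The wrist view shows the cap at (324,287), the line from (240,253) to (408,253), the disc's near edge at row 211, and the post at about (323,405), partly hidden.

Run:
```python
from h import *
c=wcam(manip.state());np.set_printoptions(precision=1,suppress=True)
for q,z in(((240,253),0),((408,253),0),((324,287),84),((324,211),0),((323,404),156),((272,404),106),((376,404),106)):print(q,ray(c,q,z))
```

```text
(240, 253) [596.6 -10.1   0. ]
(408, 253) [576.6 168.5   0. ]
(324, 287) [586.7  79.3  84. ]
(324, 211) [540.8  74.1   0. ]
(323, 404) [642.7  84.9 156. ]
(272, 404) [692.3  45.5 106. ]
(376, 404) [682.1 135.6 106. ]
```

Run:
```python
from h import *
np.set_printoptions(precision=1,suppress=True)
for q,z in(((262.3,188.5),156),((262,192.3),140),((241.8,206),106),((285,200.5),106)):print(q,ray("top",q,z))
```

```text
(262.3, 188.5) [697.2  86.4 156. ]
(262, 192.3) [694.5  88.3 140. ]
(241.8, 206) [677.8 133.2 106. ]
(285, 200.5) [685.7  43.6 106. ]
```

Call:
arm_command(targets=[-0.09,0,0,0,0,0,-0.18,0,0,0,0,0,-0.27,0,0,0,0,0,-0.337,0,0.01,0,0,0,-0.337,0,0.01,0,0,0])

```text
time: 6.7
ee_pos: [696.9, 90.6, 217.3]
ee_rot: [[-0.994, -0.111, -0.002], [-0.111, 0.994, 0.0], [0.002, 0.0, -1.0]]
force: [-0.9, -0.2, -0.4]
gripper_width: 85.5
finger_force: 0.0
```

```bash
python3 go.py 692.5 90 115
```

```text
6.7 [696.9  90.6 217.3] dist 102.4 shift [ 8.500e-03 -2.000e-04  2.045e-01] turn [ 0.0001 -0.0007 -0.    ] w 85.48057324003604 F [-0.9 -0.2 -0.4] 0.0
```

Call:
arm_command(targets=[0.004,0,0.07,0,0,0,0.005,0,0.14,0,0,0,0.005,0,0.2,0,0,0,0.005,0,0.2,0,0,0,0.005,0,0.2,0,0,0])

```text
time: 7.2
ee_pos: [691.6, 90.3, 120.4]
ee_rot: [[-0.994, -0.111, -0.001], [-0.111, 0.994, 0.0], [0.001, 0.0, -1.0]]
force: [-0.3, 0.0, 0.8]
gripper_width: 85.3
finger_force: 0.0
```

Call:
arm_command(targets=[0,0,0,0,0,0,0,0,0,0,0,0,0,0,0,0,0,0,0,0,0,0,0,0,0,0,0,0,0,0], claw=0.6)

```text
time: 7.7
ee_pos: [691.8, 90.3, 120.7]
ee_rot: [[-0.994, -0.111, 0.001], [-0.111, 0.994, -0.0], [-0.001, -0.0, -1.0]]
force: [0.5, 0.3, 0.2]
gripper_width: 34.1
finger_force: 0.0
```

Call:
arm_command(targets=[0,0,0,0,0,0,0,0,0,0,0,0,0,0,0,0,0,0,0,0,0,0,0,0,0,0,0,0,0,0], claw=1)

```text
time: 8.2
ee_pos: [691.8, 89.8, 120.6]
ee_rot: [[-0.994, -0.111, 0.0], [-0.111, 0.994, -0.001], [0.0, -0.001, -1.0]]
force: [-2.1, -3.6, 2.0]
gripper_width: 18.5
finger_force: 58.5
```

```bash
python3 go.py 547.2 73.5 118
```

```text
8.2 [691.8  89.8 120.6] dist 145.5 shift [ 2.909e-01 -2.000e-04  5.200e-03] turn [-0.0002 -0.     -0.    ] w 18.49335033971525 F [-2.1 -3.6  2. ] 58.515456318855286
```

The post is gripped. Pulling it straight along the slide.

Call:
arm_command(targets=[0.02,0,0,0,0,0,0.05,0,0,0,0,0,0.08,0,0,0,0,0,0.11,0,0,0,0,0,0.14,0,0,0,0,0])

```text
time: 8.7
ee_pos: [622.8, 82.0, 120.6]
ee_rot: [[-0.994, -0.111, 0.005], [-0.111, 0.994, -0.0], [-0.005, -0.001, -1.0]]
force: [6.6, -2.5, -1.3]
gripper_width: 18.5
finger_force: 59.0
```

```bash
python3 go.py 547.2 73.5 120.6
```

```text
8.7 [622.8  82.  120.6] dist 76.1 shift [ 1.522e-01 -1.000e-04 -7.000e-04] turn [-0.0003  0.0016 -0.0001] w 18.516899359762014 F [ 6.6 -2.5 -1.3] 59.01499092578888
```

Call:
arm_command(targets=[0.03,0,0,0,0,0,0.06,0,0,0,0,0,0.09,0,0,0,0,0,0.12,0,0,0,0,0,0.14,0,0,0,0,0])

```text
time: 9.2
ee_pos: [553.6, 74.1, 120.6]
ee_rot: [[-0.994, -0.111, 0.006], [-0.111, 0.994, -0.001], [-0.006, -0.001, -1.0]]
force: [9.6, -4.0, -4.8]
gripper_width: 18.8
finger_force: 59.0
```

Call:
arm_command(targets=[0.006,0,0,0,0,0,0.01,0,0,0,0,0,0.01,0,0,0,0,0])

```text
time: 9.5
ee_pos: [549.0, 73.6, 120.6]
ee_rot: [[-0.994, -0.111, 0.006], [-0.111, 0.994, -0.001], [-0.006, -0.001, -1.0]]
force: [8.1, -3.9, -3.7]
gripper_width: 18.8
finger_force: 58.9
```

```bash
python3 go.py 547.2 73.5 120.6
python3 - <<'E'
from h import *
for n in("top","scene","wrist"):
    p,d=manip.read_camera(n);np.save(n+"4.npy",p)
    b={"top":p[190:310,200:350],"scene":p[200:320,280:440],"wrist":p}[n]
    if n!="wrist": b=cv2.resize(b,None,fx=5,fy=5,interpolation=cv2.INTER_CUBIC)
    cv2.imwrite(f"pics/{n}4.png",np.clip(b[:,:,::-1]*1.6,0,255).astype(np.uint8))
E
```

```text
9.5 [549.   73.6 120.6] dist 1.8 shift [ 0.0036  0.0002 -0.0001] turn [-0.0005  0.0019 -0.0001] w 18.753820636733273 F [ 8.1 -3.9 -3.7] 58.90151917934418
```

View pics/scene4.png

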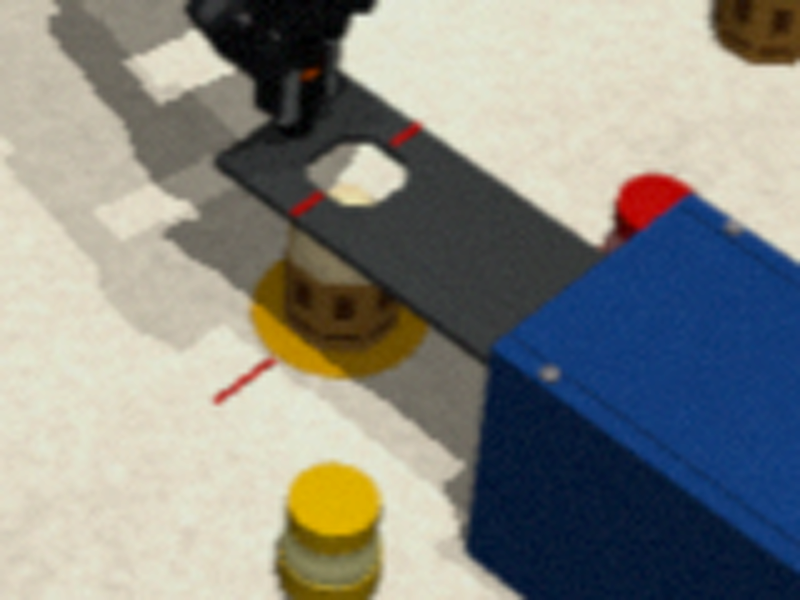

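View pics/top4.png

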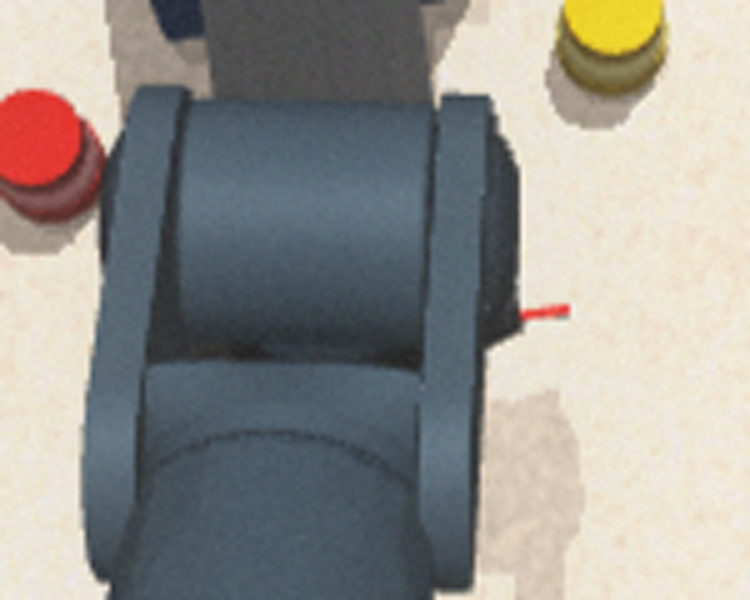

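The scene view shows the window over the house. The ticks are at crop (308,203) and (406,134), and the bench line runs from (217,401) to (273,362). I'll measure the offset along the slide.

Run:
```python
from h import *
np.set_printoptions(precision=1,suppress=True)
u=np.array([np.cos(np.radians(6.4)),np.sin(np.radians(6.4)),0])
for q,z in(((308,203),106),((406,134),106),((217,401),0),((273,362),0)):
    w=ray("scene",(280+q[0]/5-.4,200+q[1]/5-.4),z);print(w,"along",w@u)
print("wrist line",np.array([586.6,79.2,0])@u,"top line",np.array([588.9,78.2,0])@u)
```

```text
[594.7  46.3 106. ] along 596.1912961415993
[586.8 114.8 106. ] along 595.9771990853742
[596.7  -8.4   0. ] along 592.0864397177883
[593.4  30.    0. ] along 593.0210822350447
wrist line 591.7726008103468 top line 593.9467980922097
```

The ticks are about 3 mm short of the line, so I pull 3 mm more.

Call:
arm_command(targets=[0.003,0,0,0,0,0,0.006,0,0,0,0,0,0.006,0,0,0,0,0,0.006,0,0,0,0,0,0.006,0,0,0,0,0])

```text
time: 10.15
ee_pos: [546.3, 73.3, 120.6]
ee_rot: [[-0.994, -0.111, 0.006], [-0.111, 0.994, -0.001], [-0.006, -0.001, -1.0]]
force: [7.7, -2.9, -4.5]
gripper_width: 18.4
finger_force: 58.7
```

Call:
arm_command(targets=[0,0,0,0,0,0,0,0,0,0,0,0,0,0,0,0,0,0,0,0,0,0,0,0,0,0,0,0,0,0])

```text
time: 10.65
ee_pos: [546.4, 73.3, 120.6]
ee_rot: [[-0.994, -0.111, 0.006], [-0.111, 0.994, -0.001], [-0.006, -0.001, -1.0]]
force: [8.9, -4.0, -4.4]
gripper_width: 18.3
finger_force: 58.7
```

Run:
```python
from h import *
np.set_printoptions(precision=1,suppress=True)
p,d=manip.read_camera("scene");h=cv2.cvtColor(p,cv2.COLOR_RGB2HSV)
r=(((h[...,0]<8)|(h[...,0]>172))&(h[...,1]>120)).astype(np.uint8);r[:222]=0;r[285:]=0;r[:,:318]=0;r[:,368:]=0
u=np.array([np.cos(np.radians(6.4)),np.sin(np.radians(6.4)),0])
n,l,st,c=cv2.connectedComponentsWithStats(r)
for i in range(1,n):
    if st[i,4]>3: z=106 if c[i,1]<255 else 0; w=ray("scene",c[i],z);print(c[i],st[i,4],w,w@u)
s=manip.state();print(s["ee_pos"],s["joint_vel"].round(4) if hasattr(s["joint_vel"],"round") else s["joint_vel"],s["finger_force"],s["force"])
```

```text
[359.6 226. ] 14 [583.9 113.3 106. ] 592.9354016098076
[339.8 239.9] 19 [592.1  44.2 106. ] 593.3577654039466
[328.2 275.7] 20 [593.9  10.3   0. ] 591.3908501633955
[546.3  73.3 120.6] [ 0. -0.  0.  0.  0.  0.] 58.74039173126221 [10.  -3.4 -4. ]
```

The ticks are now within about 2 mm of the line, and everything is still. Handing in.

```bash
python3 -c "
from bench import manip
print(manip.close_job())"
```

```text
the job is handed in; nothing more can be done
None
```

I handed the job in with the house about 3 mm or less from the disc's centre and the mask still gripped, its ticks about 2 mm from the red line; the verdict was not shown.

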